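# Turn a stuck loaf out of its tin

## Robot

A 6-joint arm with a two-finger parallel gripper is mounted at the origin on the work surface. World frame = base frame: x ahead of the robot, y to its left, z up, the work surface at z = 0. Lengths are in m, angles in rad, forces in N, time in s.
With the tool pointing down it reaches from about 0.275 to 0.825 m from the base axis. Payload 5.2 kg.
Tool frame: the origin (TCP) lies midway between the tips of the shut fingers; the grasp point (between the pads) lies 19 mm behind it; x points along the fingers, y is the direction in which the jaws open and shut, and the axes are right-handed (so a half turn about x gives the same grasp; the last joint's range is limited). The gripper opens to 93 mm and grips with 3 to 60 N. Pads are 15 mm wide; open, the fingers measure 128 mm over their backs; the gripper's body (75 mm by 188 mm) begins 65 mm behind the grasp point.
Start: joints at [-1.376, 0.259, 1.535, -0, 1.348, -0.203], TCP at [0.213, -0.507, 0.193] pointing down, gripper open.
Joint ranges: [-3.14, 3.14], [-0.91, 2.08], [0.19, 2.58], [-1.22, 4.36], [0.22, 2.71], [-3.12, 3.12]. Speed limits (rad/s): [2.57, 2.57, 3.14, 3.14, 3.14, 3.14].

## Interface

Orientations are given as a unit quaternion [w, x, y, z].
In Python, from plant import r, grab_frame, sign_off, look_for, trace gives the robot as it stands.
- The arm moves only by the tool send_rows, never from a script. Its argument "rows" is a list of rows, each a list of 5 numbers: the opening in per cent of the stroke, from 0 (shut) to 100 (fully open), then the shift along the world's x, y, z in mm, then the turn about the world's z in rad. A call has 1 to 20 rows; each row shifts and turns the commanded pose from where the row before left it; what a row does not reach is not made up. A row lasts 1/10 s, in which the tool goes at most 50 mm and 8.59 degrees, less where a joint would pass 70% of its speed; a pose out of reach is approached as far as the arm can. A call with a gripper value outside its range is refused whole. The fingers move at their own pace and stop on an object; "newtons" is the grip in N (left out, the last holds). Time passes only in rows, so rows that do not move let the fingers close. It gives the time, the measured TCP pose, the force and the opening at its end, in the units of the state.
- r.sense(): the state, without advancing time (a new reading comes with each control period).
- grab_frame(name): name is "scene" or "side" or "wrist"; returns a dict with "color" (420x560x3 uint8, red, green, blue), "camera_matrix" (3x3 intrinsics, pixels), "dist_coeffs" ([k1, k2, p1, p2, k3] as OpenCV has them; the pictures are not rectified), "view" (4x4, takes a point from world to camera coordinates). Camera axes: x right, y up, looking along -z (the intrinsics and any distortion apply to the point x, -y, -z); pixel columns grow to the right and rows downward; lengths in m; the calibration is good to about 2 mm. A picture is of the moment at which its call begins. There is no depth.
- sign_off(): hands the job in, once; it reports no verdict.
Trained networks look in a picture, given as the dict that the camera call returned (one of the last four; its "shot" number tells which), for a name from the list of things; names that differ only in an ending like _2 or _b are one class to them, and where a whole thing is asked for, a point or a joint stands for the part that bears it (a point fixed in the world has none). Each returns a list of dicts, best first, with "confidence" (0 to 1); they miss things now and then, are a little off and sometimes report something else, mostly with a low value. They report only what shows in the picture. A call takes as long as a camera call. They do not tell look-alikes from the thing itself.
- look_for(target, picture): "bbox" ([left, top, right, bottom] as shares, 0 to 1, of the picture: columns of its width, rows of its height, round what is visible of it).
- trace(target, picture): "mask" (420x560 bool, what is visible of it) and "bbox" ([left, top, right, bottom] as shares, 0 to 1, of the picture: columns of its width, rows of its height, round what is visible of it).
The state is a dict: "t": time; "q": joint angles; "qd": joint speeds; "tau": joint torques, N m; "eef_pos": TCP position; "orientation": TCP orientation; "contact_force": force on the tool from outside, world axes, zero at the start; "moment": the same for the moment, N m; "gripper_width": opening from 0.0 (shut) to 1.0 (fully open).
Only numpy, scipy, OpenCV 4.12 (cv2) and the standard library are available. Lean on these libraries where they do the work, as an engineer would, in place of code of your own. Each camera call takes 0.05 s, during which the arm holds its last target.

## Task

Take the red bar of the hinged tin and ease it right over, without letting it slam, so that the tin lies upside down over the dark tray with the loaf still stuck in it. Then knock the loaf loose: lift the bar a few centimetres and let the tin drop onto its rest, again if need be, until the loaf falls into the tray. Finally swing the empty tin all the way back and set it down gently the right way up on its own rest, leaving the loaf in the tray and everything else on the table where it was.

Things in the scene. Friction and masses are not known exactly. Their poses are not given: they have to be found in the camera images.
- stand: Fixed steel stand, 216 (its x) by 350 mm (its y). Origin on the table under the middle of the hinge line, which runs along the stand's x, 85 mm up, between blue posts at x = -100 and +100 mm. The tin starts on the +y side and turns over to the -y side, where posts at x = -60 and +60, y = -180 mm, 104 mm high, are its rest. The tray lies between the rails on the -y side.
- tin (a joint): Angle of the swinging tin about the hinge, rad: 0 = upright on its rest on the stand's +y side (start), 1.57 = straight up, 3.14 = upside down over the tray. End stops at 0 and 3.14; it moves freely and falls to the nearer stop when let go (3 to 5 N at the bar lifts it).
- tin_bar (a point): Middle of the red grip bar: round, 12 mm thick, 120 mm long, parallel to the hinge. In the stand's frame at y 195, z 60 mm at angle 0, at y -195, z 110 mm at 3.14; 197 mm circle about the hinge, top z 282. End arms join it to the tin, 65 mm from the tin wall. It turns in a light pinch, so fingers may point down throughout. Axes: x along hinge, y hinge to bar, z out of the tin's mouth.
- tin_cavity (a point): Middle of the inside of the round aluminium tin (109 mm outside, 50 mm deep, wall 3.5 mm, base 4 mm), 75 mm from the hinge, 21 mm inside the rim, which is level with the hinge. Three brown crust spots on its wall hold the loaf: upside down it stays in at rest and in slow swings; dropping the bar 40 to 60 mm onto the rest usually shakes it out at the first or second knock, 15 mm does not.
- loaf_center (a point): Centre of the round brown loaf: 97 mm diameter, 50 mm high, rounded top, rigid, about 250 g. It starts in the tin, top a few mm above the rim.
- loaf: The same loaf; origin at the centre of its flat underside, 25 mm below its centre, z through its top.
- tray: Dark metal tray, open on top, 160 mm (x) by 150 mm (y), 28 mm high, wall and floor 4 mm, loose, 600 g. Origin at the centre of its underside. Lies on the table under where the tin turns over.
- basket: Pale wooden bowl, 170 mm diameter, 75 mm high; leave alone. Origin under its centre.
- jar: Glass jar with steel cap, 80 mm diameter, 120 mm high; leave alone. Origin under its centre.
- brush: Wooden pastry brush, 190 mm, lying along its x; leave alone. Origin under the middle of its length.
- scraper: Steel dough scraper with white grip, 100 by 124 mm, lying flat; leave alone. Origin under its middle.
- sparetin: Spare round tin, 110 mm diameter, 50 mm high, standing; leave alone. Origin under its centre.
- cup: Clear measuring cup, 90 mm diameter, 100 mm high, standing; leave alone. Origin under its centre.
There are look-alikes about, which are no part of the job. There is more than one size of the loaf; the job needs the middle-sized.

How it is judged:
On the way, in this order (a step that is already met when the one before it is completed fails the run):
1. the tin lies upside down over the tray, at rest, with the loaf still in it (value of joint tin above 3 rad and velocity of joint tin between -0.3 and 0.3 rad/s and distance between loaf_center and tin_cavity below 0.016 m), for 0.2 s.
2. the loaf has come out into the tray with the tin turned over it (value of joint tin above 2.4 rad and z of loaf_center in the frame of tray below 0.055 m and x of loaf_center in the frame of tray between -0.06 and 0.06 m and y of loaf_center in the frame of tray between -0.06 and 0.06 m), for 0.1 s.
At the end, for the whole second after the job is handed in: The tin is back upright on its rest (angle below 0.08 rad), the loaf lies still in the tray (its centre within 60 mm of the tray's middle in the tray's x and y and less than 55 mm above its underside), and the tray is level and within 40 mm of where it started (value of joint tin below 0.08 rad and linear speed of loaf below 0.03 m/s and z of loaf_center in the frame of tray below 0.055 m and x of loaf_center in the frame of tray between -0.06 and 0.06 m and y of loaf_center in the frame of tray between -0.06 and 0.06 m and angle between tray's own z axis and vertical below 0.1 rad and distance of tray from where it was at the start of the episode below 0.04 m); the robot touches nothing.
It fails at once if the tin was let fall back or swung back hard (faster than 4 rad/s) (value of joint tin below 1.5 rad and velocity of joint tin below -4 rad/s).
It fails at once if the tin was slammed over (faster than 10 rad/s) (velocity of joint tin above 10 rad/s).
It fails at once if another thing on the table was moved by more than 30 mm (distance of any of basket, jar, brush, scraper, sparetin, cup from where it was at the start of the episode above 0.03 m).
It also fails if it takes over 67 s, if anything falls off the work surface, if the arm or the gripper's body presses on something with over 40 N, if the wrist force passes 120 N, or if a joint passes its speed limit or range.

## Working session

There is one attempt and no reset: what is moved stays moved. The work goes in short steps, Python scripts to look and compute and a tool call to move; the robot and the scene stay as the last step left them, time stands still between calls to the robot, and variables do not carry over. Pictures are saved under pics/ and viewed, and the job is handed in when it is done.

Besides the shell and the picture viewer there is one more tool, called after ">>>" as name([rows], argument=value, ...), one row to a line, values as JSON. send_rows: Moves the arm, as the interface text tells. Its arguments: {"type":"object","properties":{"rows":{"type":"array"},"newtons":{"type":"number"}},"required":["rows"]}

```bash
ls; mkdir -p pics
python3 - <<'E'
from plant import *
import cv2
print(r.sense())
for n in ["scene","side","wrist"]:
    f=grab_frame(n); cv2.imwrite(f"pics/{n}0.png",f["color"][:,:,::-1])
    print(n,f["camera_matrix"],f["dist_coeffs"],f["view"])
E
```

```text
pics
{'t': 0.0, 'q': array([-1.37581836e+00,  2.59302634e-01,  1.53611116e+00,  1.10452944e-05,
        1.34799851e+00, -2.02796783e-01]), 'qd': array([ 6.29703707e-04,  1.00222970e-03,  1.39985216e-03, -1.68662745e-05,
       -5.08403715e-04, -4.08643167e-04]), 'tau': array([-8.25474353e-05, -4.37304211e+01, -2.84000069e+01,  7.16300751e-02,
        4.14840924e-02, -1.54367249e-04]), 'eef_pos': array([ 0.21295922, -0.50643818,  0.19212822]), 'orientation': array([ 0.13906505,  0.6931738 ,  0.1403517 , -0.69316116]), 'contact_force': array([0.51222418, 0.93329789, 0.22099191]), 'moment': array([ 0.00626606, -0.01413196, -0.04419651]), 'gripper_width': 0.9961105215280855}
scene [[465.44019812   0.         274.07246017]
 [  0.         465.44019812 212.44761682]
 [  0.           0.           1.        ]] [0.00857301 0.         0.         0.         0.        ] [[-0.20401601  0.97895125  0.00564964  0.13023224]
 [-0.77230859 -0.16449218  0.6135811   0.37318603]
 [ 0.6015953   0.1208171   0.7896115  -1.56033915]
 [ 0.          0.          0.          1.        ]]
side [[417.456646     0.         280.04690572]
 [  0.         417.456646   206.87334489]
 [  0.           0.           1.        ]] [-0.10479956  0.          0.          0.          0.        ] [[-0.97486322 -0.2228006   0.00126523  0.54243559]
 [ 0.12570943 -0.54533497  0.82873814 -0.14454696]
 [-0.18395338  0.80806538  0.55963514 -0.99089726]
 [ 0.          0.          0.          1.        ]]
wrist [[294.0945039    0.         277.55846779]
 [  0.         294.0945039  206.97341855]
 [  0.           0.           1.        ]] [-0.02607586  0.          0.          0.          0.        ] [[ 3.87091332e-01 -9.22041035e-01 -7.94496239e-04 -5.49149161e-01]
 [ 8.86451458e-01  3.72386927e-01 -2.74830474e-01  3.22371135e-02]
 [ 2.53700835e-01  1.05680212e-01  9.61492371e-01 -3.89883524e-01]
 [ 0.00000000e+00  0.00000000e+00  0.00000000e+00  1.00000000e+00]]
```

View pics/scene0.png

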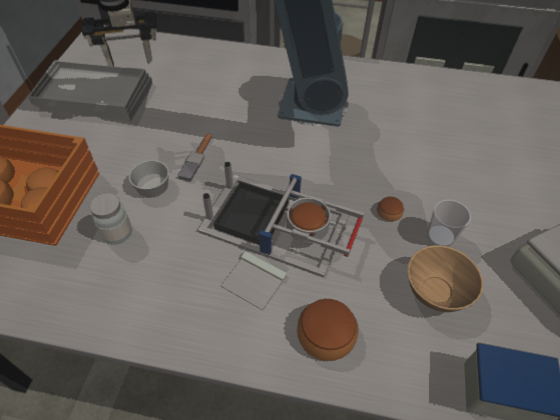

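View pics/side0.png

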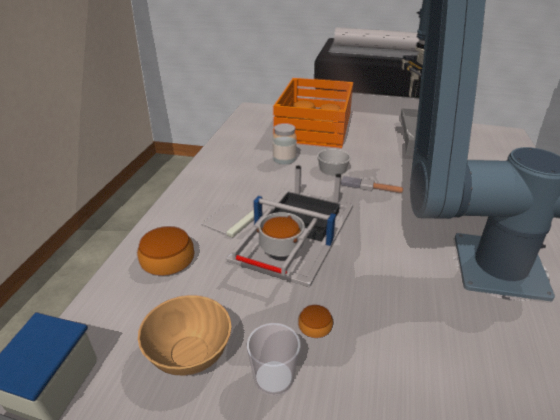

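View pics/wrist0.png

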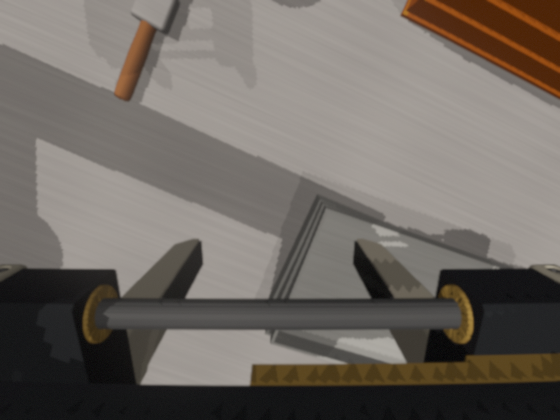

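The middle loaf is the one in the tin, at (309,216) in the scene view. The look-alike loaves are the small one at (390,208) and the large one at (327,328). The red bar is at (355,234). Next I measure the stand's pose.

```bash
cat > h.py <<'E'
import numpy as np, cv2
from plant import *
def ray(f,uv):
    K=np.array(f["camera_matrix"]);d=np.array(f["dist_coeffs"]);V=np.array(f["view"])
    p=cv2.undistortPoints(np.array(uv,float).reshape(-1,1,2),K,d).reshape(-1,2)
    c=np.c_[p[:,0],-p[:,1],-np.ones(len(p))]
    R=V[:3,:3]; return -R.T@V[:3,3], c@R
def onz(f,uv,z):
    o,d=ray(f,uv); return o+d*((z-o[2])/d[:,2])[:,None]
def proj(f,P):
    V=np.array(f["view"]);c=np.asarray(P)@V[:3,:3].T+V[:3,3]
    c=c*[1,-1,-1]
    return cv2.projectPoints(c,np.zeros(3),np.zeros(3),np.array(f["camera_matrix"]),np.array(f["dist_coeffs"]))[0].reshape(-1,2)
def red(f):
    h=cv2.cvtColor(f["color"],cv2.COLOR_RGB2HSV)
    m=(((h[...,0]<5)|(h[...,0]>174))&(h[...,1]>170)&(h[...,2]>90)).astype(np.uint8)
    n,l,s,c=cv2.connectedComponentsWithStats(m)
    i=1+np.argmax(s[1:,4]); return l==i
def ends(m):
    v,u=np.nonzero(m); p=np.c_[u,v].astype(float);c=p.mean(0)
    w=np.linalg.svd(p-c,full_matrices=False)[2][0]; t=(p-c)@w
    return c, c+w*np.percentile(t,1), c+w*np.percentile(t,99), len(p)
E
python3 - <<'E'
from h import *
fs={n:grab_frame(n) for n in["scene","side"]}
for n,f in fs.items():
    e=ends(red(f)); print(n,e)
    P=onz(f,e[:3],.060); print(P.round(4), np.linalg.norm(P[1]-P[2]))
    h=cv2.cvtColor(f["color"],cv2.COLOR_RGB2HSV)
    m=((abs(h[...,0].astype(int)-110)<10)&(h[...,1]>150)).astype(np.uint8)
    nn,l,s,c=cv2.connectedComponentsWithStats(m)
    for i in range(1,nn):
        if s[i,4]>20: print(s[i],c[i].round(1),onz(f,[c[i]],.06).round(3))
    for t in["tin","tray","loaf","stand"]:
        for d in look_for(t,f)[:3]: print(t,d["confidence"],(np.array(d["bbox"])*[560,420,560,420]).round())
o=[];D=[]
A=[ray(f,[ends(red(f))[0]]) for f in fs.values()]
M=0;b=0
for c,d in A:
    d=d[0]/np.linalg.norm(d[0]);Q=np.eye(3)-np.outer(d,d);M=M+Q;b=b+Q@c
print("tri bar",np.linalg.solve(M,b))
E
```

```text
scene (array([354.16176471, 232.51470588]), array([359.74589023, 218.16180585]), array([348.54504424, 246.95138483]), 68)
[[0.5559 0.1856 0.06  ]
 [0.5082 0.195  0.06  ]
 [0.6017 0.1766 0.06  ]] 0.09531507963939866
tin 0.94 [265. 179. 365. 256.]
tray 0.75 [212. 180. 290. 243.]
loaf 0.97 [299. 297. 358. 363.]
loaf 0.75 [290. 202. 331. 230.]
loaf 0.75 [374. 198. 405. 217.]
stand 0.72 [198. 158. 363. 277.]
side (array([258.39903846, 263.84615385]), array([236.33233612, 256.95050108]), array([279.81031988, 270.53699326]), 208)
[[0.5629 0.1846 0.06  ]
 [0.617  0.1736 0.06  ]
 [0.5125 0.1949 0.06  ]] 0.1067189074314129
[255 197   6  24  92] [256.9 209.1] [[ 0.623 -0.02   0.06 ]]
[326 214   9  31 154] [329.8 228.5] [[0.427 0.021 0.06 ]]
[   0  314   86   86 4369] [ 36.4 354. ] [[0.886 0.513 0.06 ]]
tin 0.8 [230. 202. 326. 279.]
tray 0.77 [275. 193. 340. 241.]
tray 0.42 [232. 200. 328. 274.]
tray 0.24 [228. 166. 350. 283.]
loaf 0.9 [137. 228. 195. 277.]
loaf 0.67 [261. 215. 299. 241.]
loaf 0.57 [297. 305. 334. 337.]
stand 0.85 [229. 165. 352. 288.]
tri bar [0.56066617 0.18652464 0.06384177]
```

```bash
cat >> h.py <<'E'
def S2W(p,x,y,a):
    p=np.atleast_2d(np.asarray(p,float)); c,s=np.cos(a),np.sin(a)
    return np.c_[x+c*p[:,0]-s*p[:,1], y+s*p[:,0]+c*p[:,1], p[:,2]]
def model():
    L=[([-.06,.195,.06],[.06,.195,.06]),([-.1,0,.085],[.1,0,.085]),
       ([-.1,0,0],[-.1,0,.085]),([.1,0,0],[.1,0,.085]),([-.06,-.18,0],[-.06,-.18,.104]),([.06,-.18,0],[.06,-.18,.104])]
    return np.array(L)
E
python3 - <<'E'
from h import *
for n,(u,v,w,h_) in {"scene":(190,150,190,130),"side":(215,155,150,140)}.items():
    f=grab_frame(n); k=4
    im=cv2.resize(f["color"][v:v+h_,u:u+w],None,fx=k,fy=k,interpolation=cv2.INTER_CUBIC)[:,:,::-1].copy()
    cv2.imwrite(f"pics/crop_{n}.png",im)
    for a,b in model():
        p=(proj(f,S2W([a,b],.523,.0,-.205))-[u-.5,v-.5])*k
        cv2.line(im,tuple(int(q) for q in p[0]),tuple(int(q) for q in p[1]),(0,255,0),1)
    cv2.imwrite(f"pics/fit_{n}.png",im)
E
```

```text
(no output)
```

View pics/fit_scene.png

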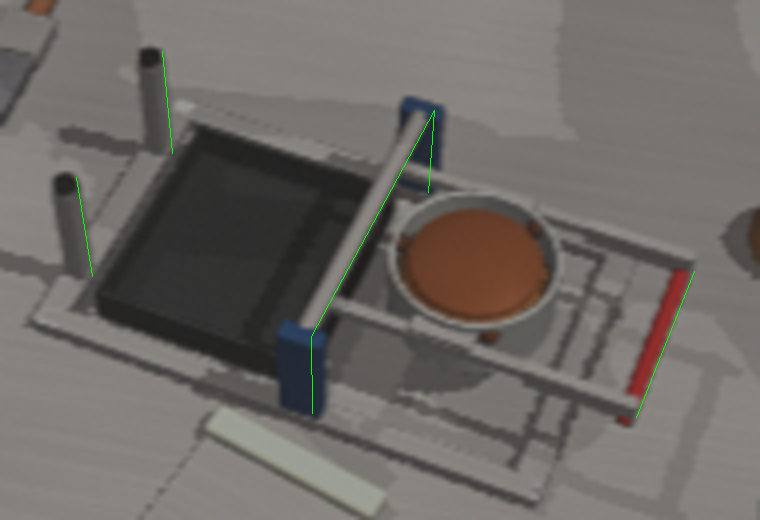

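View pics/fit_side.png

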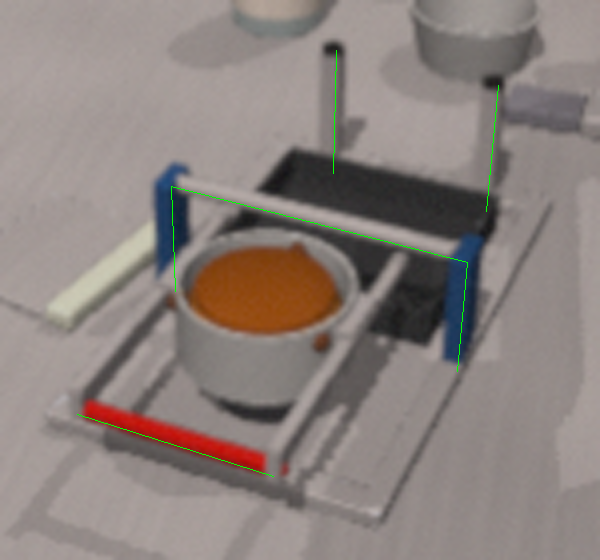

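Run:
```python
from h import *
from scipy.optimize import least_squares
sc=grab_frame("scene");sd=grab_frame("side")
P=np.array([[-.06,.195,.06],[.06,.195,.06],[-.06,-.18,.104],[.06,-.18,.104]])
a=np.array([[686,267],[627,420],[151,57],[66,183]])/4+[189.5,149.5]
b=np.array([[286,466],[84,408],[493,82],[333,48]])/4+[214.5,154.5]
def fn(x): 
    W=S2W(P,*x); return np.r_[proj(sc,W)-a,proj(sd,W)-b].ravel()
s=least_squares(fn,[.523,0,-.205]); print(s.x,s.fun.reshape(-1,2).round(1))
x=s.x
for k in [[0,.195,.06],[0,-.195,.11],[0,0,0],[0,0,.282]]: print(k,S2W(k,*x).round(4))
for n,f in {"sc":sc,"sd":sd}.items():
  m=trace("tray",f)
  v,u=np.nonzero(m[0]["mask"]); q=onz(f,[[u.mean(),v.mean()]],.01); print("tray",q)
```

```text
[ 0.52442719 -0.00631641 -0.18628197] [[-0.5 -0. ]
 [ 0.5 -1.7]
 [-0.4 -0.7]
 [-0.2 -0.4]
 [-1.4  0.8]
 [-0.3  0.5]
 [ 0.  -0.6]
 [-0.3 -0.5]]
[0, 0.195, 0.06] [[0.5605 0.1853 0.06  ]]
[0, -0.195, 0.11] [[ 0.4883 -0.1979  0.11  ]]
[0, 0, 0] [[ 0.5244 -0.0063  0.    ]]
[0, 0, 0.282] [[ 0.5244 -0.0063  0.282 ]]
tray [[ 0.50856826 -0.09516907  0.01      ]]Traceback (most recent call last):
  File "<stdin>", line 14, in <module>
IndexError: list index out of range
```

```bash
cat >> h.py <<'E'
from scipy.spatial.transform import Rotation as Ro
def pose():
    s=r.sense(); q=s["orientation"]; M=Ro.from_quat([q[1],q[2],q[3],q[0]]).as_matrix()
    return s,M
E
python3 - <<'E'
from h import *
s,M=pose(); print(M.round(3)); ty=M[:2,1]
for g in (np.array([.185,.983]),):
  a=np.arctan2(g[1],g[0])-np.arctan2(ty[1],ty[0]); a=(a+np.pi/2)%np.pi-np.pi/2
  print("turn",a, s["q"], s["eef_pos"])
E
```

```text
[[-0.     0.387 -0.922]
 [-0.    -0.922 -0.387]
 [-1.     0.     0.   ]]
turn -0.5838394519157681 [-1.37579204e+00  2.58577647e-01  1.53501126e+00 -1.76926138e-05
  1.34799159e+00 -2.02807754e-01] [ 0.21308269 -0.50704699  0.19296025]
```

>>> send_rows([
  [50,17,34.6,1,-0.0292],
  [50,17,34.6,1,-0.0292],
  [50,17,34.6,1,-0.0292],
  [50,17,34.6,1,-0.0292],
  [50,17,34.6,1,-0.0292],
  [50,17,34.6,1,-0.0292],
  [50,17,34.6,1,-0.0292],
  [50,17,34.6,1,-0.0292],
  [50,17,34.6,1,-0.0292],
  [50,17,34.6,1,-0.0292],
  [50,17,34.6,0,-0.0292],
  [50,17,34.6,0,-0.0292],
  [50,17,34.6,0,-0.0292],
  [50,17,34.6,0,-0.0292],
  [50,17,34.6,0,-0.0292],
  [50,17,34.6,0,-0.0292],
  [50,17,34.6,0,-0.0292],
  [50,17,34.6,0,-0.0292],
  [50,17,34.6,0,-0.0292],
  [50,17,34.6,0,-0.0292],
], newtons=15)

```text
t: 2.95
eef_pos: [0.5536, 0.1866, 0.203]
orientation: [-0.066, 0.704, -0.066, -0.704]
contact_force: [1.1, -0.7, -0.0]
gripper_width: 0.497
```

Run:
```python
from h import *
f=grab_frame("wrist"); s,M=pose(); print(s["t"],s["eef_pos"],s["q"].round(2),s["gripper_width"],M.round(3).tolist())
m=red(f); e=ends(m); print(e); P=onz(f,e[:3],.06); print(P)
cv2.imwrite("pics/w1.png",f["color"][:,:,::-1])
g=grab_frame("side"); cv2.imwrite("pics/s1.png",g["color"][:,:,::-1])
```

```text
3.0 [0.55555017 0.19144829 0.20261494] [0.14 0.32 1.43 0.   1.39 1.9 ] 0.4999185343121565 [[0.002, -0.186, -0.983], [0.004, -0.983, 0.186], [-1.0, -0.004, -0.001]]
(array([278.49846154, 197.99384615]), array([279.26197299, 152.24036667]), array([277.98056147, 229.02904563]), 325)
[[0.54487429 0.18682928 0.06      ]
 [0.59675554 0.17615991 0.06      ]
 [0.50703817 0.19460958 0.06      ]]
```

View pics/w1.png

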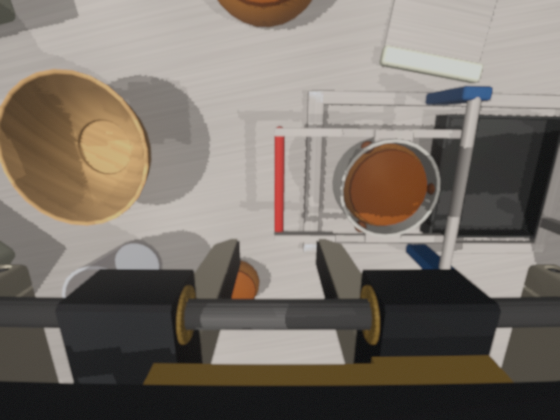

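>>> send_rows([
  [50,4,0,-10,-0.009],
  [50,3,0,-25,0],
  [50,0,0,-30,0],
  [50,0,0,-20,0],
  [50,0,0,-10,0],
  [50,0,0,0,0],
])

```text
t: 3.65
eef_pos: [0.5588, 0.1837, 0.1063]
orientation: [0.069, -0.703, 0.07, 0.705]
contact_force: [-0.0, 0.2, -0.9]
gripper_width: 0.498
```

Run:
```python
from h import *
f=grab_frame("wrist"); s,M=pose(); print(s["t"],s["eef_pos"],s["contact_force"],np.arctan2(-M[0,1],-M[1,1]))
m=red(f); e=ends(m); print(e); P=onz(f,e[:3],.06); print(P)
cv2.imwrite("pics/w2.png",f["color"][:,:,::-1])
```

```text
3.7 [0.55984484 0.18404442 0.10774704] [ 0.04538855 -1.00641099 -0.23607843] 0.19628188128463925
(array([276.68100358, 214.75448029]), array([276.27261636, 153.16775398]), array([277.07381224, 273.99188479]), 1116)
[[0.55990396 0.18396272 0.06      ]
 [0.61049568 0.17416164 0.06      ]
 [0.505006   0.1945999  0.06      ]]
```

View pics/w2.png

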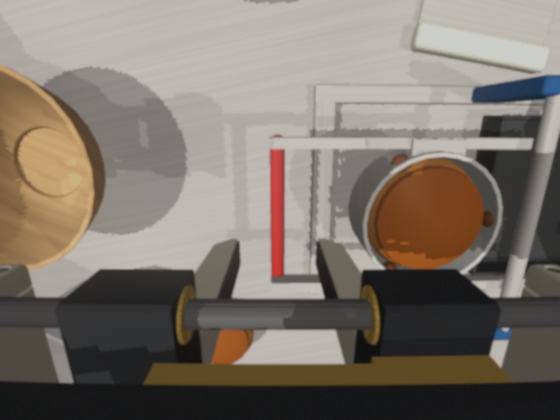

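The bar's middle is at (0.560, 0.184), which matches the TCP, and the yaw agrees too. I'll descend and grip.

>>> send_rows([
  [50,0,0,-12,0],
  [50,0,0,-20,0],
  [50,0,0,-20,0],
  [50,0,0,-10,0],
  [50,0,0,-4,0],
  [0,0,0,0,0],
  [0,0,0,0,0],
  [0,0,0,0,0],
  [0,0,0,0,0],
  [0,0,0,0,0],
  [0,0,0,0,0],
], newtons=15)

```text
t: 4.8
eef_pos: [0.5602, 0.185, 0.0422]
orientation: [-0.069, 0.704, -0.069, -0.704]
contact_force: [0.1, -0.1, -0.2]
gripper_width: 0.037
```

Run:
```python
from h import *
s,M=pose(); print(s["t"],s["eef_pos"],s["contact_force"],s["gripper_width"]*93)
c=np.array([s["eef_pos"][0],s["eef_pos"][1]])
yaw=-.193; u=np.array([-np.sin(yaw),np.cos(yaw)]); print(u)
# arc deltas along u and z
R=np.hypot(195,25); a0=np.arctan2(-25,195); th=np.arange(0,181,9)*np.pi/180
y=R*np.cos(a0+th); z=R*np.sin(a0+th)
for i,(dy,dz) in enumerate(zip(np.diff(y),np.diff(z))): print(i,(dy*u).round(1),dz.round(1))
```

```text
4.8 [0.56019162 0.18500387 0.04218596] [ 0.09789495 -0.0589506  -0.18528861] 3.4675948971034645
[0.19180405 0.98143324]
0 [0.3 1.5] 30.8
1 [-0.6 -3.3] 30.7
2 [-1.6 -7.9] 29.8
3 [ -2.4 -12.4] 28.1
4 [ -3.2 -16.6] 25.8
5 [ -4.  -20.3] 22.9
6 [ -4.6 -23.6] 19.3
7 [ -5.1 -26.3] 15.3
8 [ -5.5 -28.3] 11.0
9 [ -5.8 -29.6] 6.3
10 [ -5.9 -30.2] 1.5
11 [ -5.9 -30.1] -3.3
12 [ -5.7 -29.2] -8.1
13 [ -5.4 -27.6] -12.6
14 [ -5.  -25.3] -16.9
15 [ -4.4 -22.4] -20.7
16 [ -3.7 -19. ] -24.0
17 [ -2.9 -15. ] -26.8
18 [ -2.1 -10.8] -28.8
19 [-1.2 -6.2] -30.2
```

The opening reads 3.5 mm but the bar is 12 mm thick, so it may not be held. I'll look before moving.

Run:
```python
from h import *
s,M=pose(); print(s["gripper_width"])
a=grab_frame("wrist")["color"]; f=grab_frame("side");b=f["color"][150:320,200:380]
print(proj(f,[s["eef_pos"],s["eef_pos"]+[0,0,.019]]))
cv2.imwrite("pics/w3.png",a[:,:,::-1]);cv2.imwrite("pics/s3.png",cv2.resize(b,None,fx=3.4,fy=3.4,interpolation=2)[:,:,::-1])
print(r.sense()["gripper_width"],r.sense()["contact_force"])
```

```text
0.037285966635521126
[[259.77328039 270.19582006]
 [259.53790214 263.75958391]]
0.011177778394830093 [ 0.05902254  0.31812805 -0.09342681]
```

View pics/w3.png

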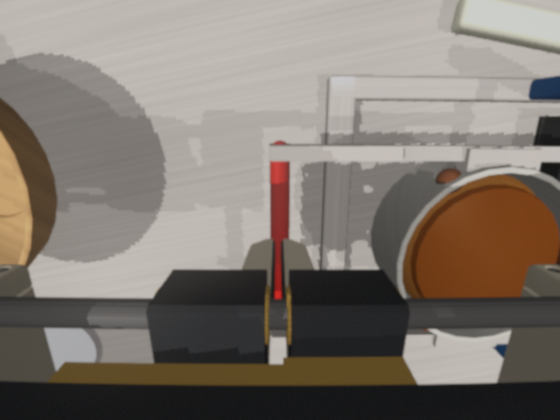

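View pics/s3.png

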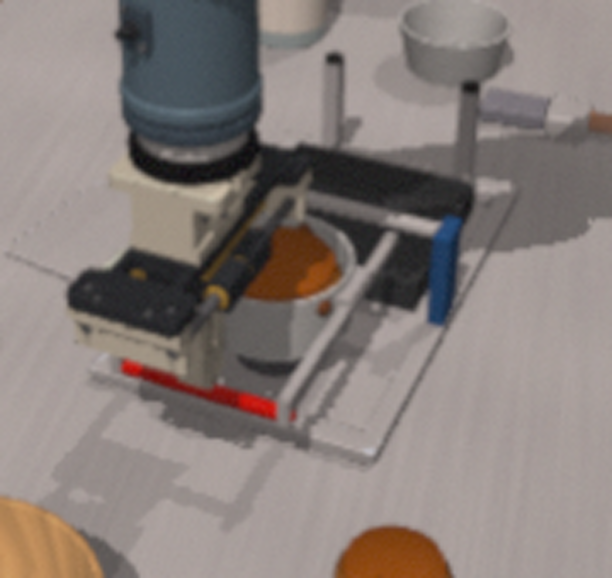

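Run:
```python
from h import *
fs={n:grab_frame(n) for n in("wrist","side","scene")}
s,M=pose(); p=s["eef_pos"]; print(s["gripper_width"],p,s["contact_force"])
f=fs["wrist"]; V=np.array(f["view"]); print("cam",-V[:3,:3].T@V[:3,3], "axis",-V[2,:3])
print("tcp, grasp, ",proj(f,[p,p+[0,0,.019]]))
for z in(.02,.03,.04,.05,.06):
    W=S2W([[-.06,.195,z],[.06,.195,z],[0,.195-.006,z],[0,.195+.006,z]],.5222,-.0074,-.193)
    print(z,proj(f,W).round(0).tolist(),proj(fs["side"],W[:2]).round(0).tolist())
for n,g in fs.items():
    e=ends(red(g)); print(n,[q.round(1) for q in e[:3]] if 1 else 0,e[3])
g=fs["scene"]["color"][150:300,250:450]; cv2.imwrite("pics/sc3.png",cv2.resize(g,None,fx=3.5,fy=3.5,interpolation=2)[:,:,::-1])
c=fs["wrist"]["color"][120:320,180:380]; cv2.imwrite("pics/w4.png",cv2.resize(c,None,fx=3,fy=3,interpolation=2)[:,:,::-1])
```

```text
0.004436184920732021 [0.56005395 0.18497436 0.041948  ] [ 0.42906462 -0.05262177 -0.0523558 ]
cam [0.63446652 0.17028917 0.23311098] axis [-0.26943211  0.05240128 -0.96159266]
tcp, grasp,  [[277.36298514 236.37595993]
 [277.37316219 247.47625278]]
0.02 [[279.0, 295.0], [279.0, 147.0], [287.0, 226.0], [271.0, 226.0]] [[285.0, 285.0], [237.0, 270.0]]
0.03 [[279.0, 302.0], [279.0, 148.0], [287.0, 231.0], [271.0, 231.0]] [[285.0, 282.0], [237.0, 267.0]]
0.04 [[279.0, 309.0], [279.0, 149.0], [287.0, 236.0], [270.0, 236.0]] [[285.0, 278.0], [236.0, 263.0]]
0.05 [[279.0, 318.0], [279.0, 150.0], [288.0, 241.0], [270.0, 241.0]] [[285.0, 275.0], [236.0, 260.0]]
0.06 [[279.0, 327.0], [279.0, 152.0], [288.0, 247.0], [270.0, 247.0]] [[285.0, 272.0], [236.0, 257.0]]
wrist [array([277.8, 173.2]), array([278.1, 163.9]), array([277.5, 183.1])] 246
side [array([260.8, 264.9]), array([236.3, 257.8]), array([280. , 270.4])] 153
scene [array([348.5, 247. ]), array([348., 247.]), array([349., 247.])] 2
```

View pics/sc3.png

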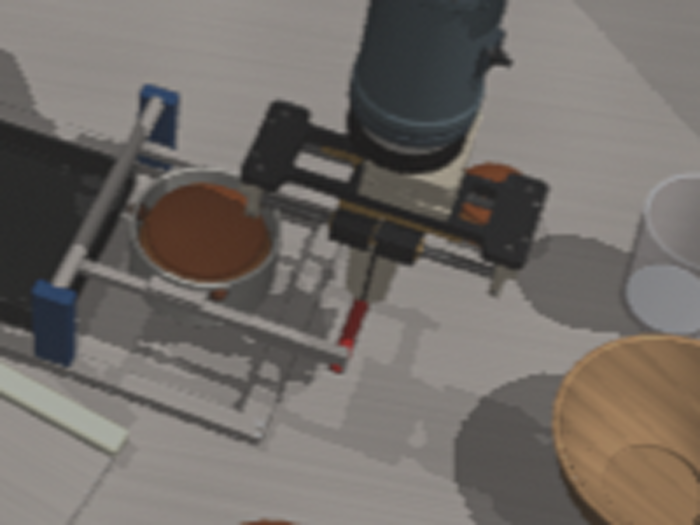

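View pics/w4.png

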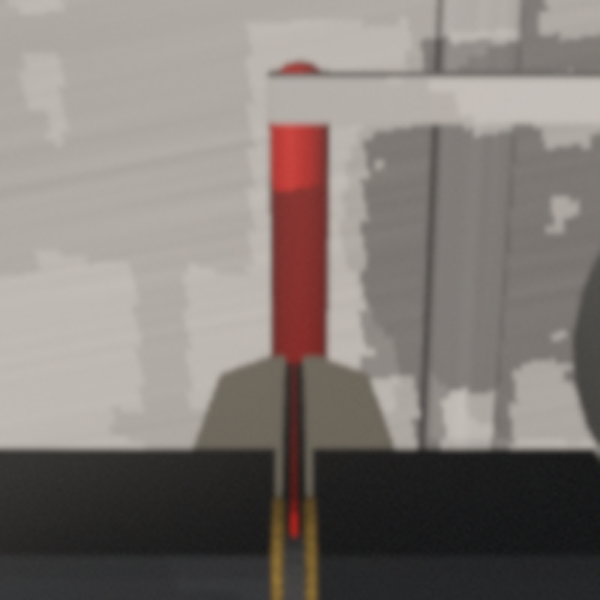

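The fingers shut just above the bar. In the side view the tips end at about (259,264), where TCP z of about 0.06 would project, so they are roughly 20 mm higher than the reading. I'll open, go lower and try again.

>>> send_rows([
  [50,0,0,0,0],
  [50,0,0,0,0],
  [50,0,0,0,0],
  [50,0,0,0,0],
  [50,0,0,-5,0],
  [50,0,0,-8,0],
  [50,0,0,-8,0],
  [50,0,0,-2,0],
  [50,0,0,0,0],
])

```text
t: 5.95
eef_pos: [0.5594, 0.1849, 0.018]
orientation: [0.069, -0.703, 0.069, 0.704]
contact_force: [0.0, -0.1, -0.0]
gripper_width: 0.499
```

Run:
```python
from h import *
fs={n:grab_frame(n) for n in("wrist","side")}
s,M=pose(); p=s["eef_pos"]; print(s["t"],s["gripper_width"],p,s["contact_force"])
c=fs["wrist"]["color"][120:320,180:380]; b=fs["side"]["color"][180:300,210:330]
cv2.imwrite("pics/m5.png",np.hstack([cv2.resize(c,(400,400)),cv2.resize(b,(400,400),interpolation=2)])[:,:,::-1])
```

```text
6.05 0.4996840131615241 [0.56012503 0.18493798 0.0188661 ] [-0.34158667  0.98117154 -0.47735106]
```

View pics/m5.png

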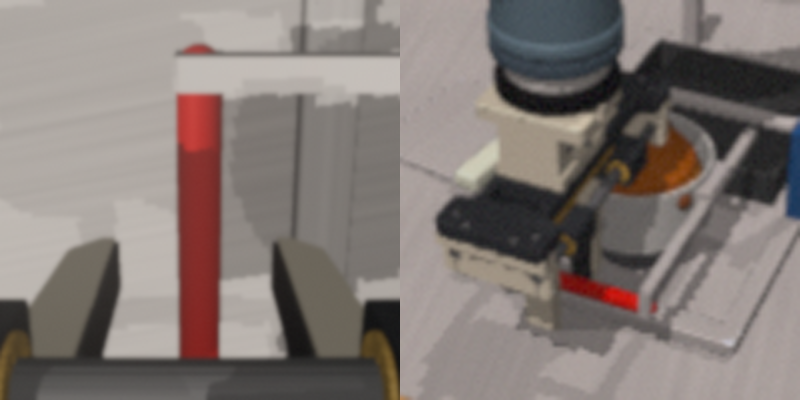

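>>> send_rows([
  [0,0,0,0,0],
  [0,0,0,0,0],
  [0,0,0,0,0],
  [0,0,0,0,0],
  [0,0,0,0,0],
  [0,0,0,0,0],
  [0,0,0,0,0],
  [0,0,0,0,0],
], newtons=15)

```text
t: 6.85
eef_pos: [0.5599, 0.1838, 0.019]
orientation: [0.068, -0.704, 0.069, 0.704]
contact_force: [-0.8, -5.8, 2.2]
gripper_width: 0.121
```

Run:
```python
from h import *
fs={n:grab_frame(n) for n in("wrist","side")}
s,M=pose(); p=s["eef_pos"]; print(s["t"],s["gripper_width"],p,s["contact_force"],s["moment"])
c=fs["wrist"]["color"][120:320,180:380]; b=fs["side"]["color"][180:300,210:330]
cv2.imwrite("pics/m6.png",np.hstack([cv2.resize(c,(400,400)),cv2.resize(b,(400,400),interpolation=2)])[:,:,::-1])
```

```text
6.95 0.12271781030964034 [0.5598679  0.18388193 0.01902041] [-0.95365388 -4.68784953  1.72538607] [-0.85057516  0.23994021 -0.01199587]
```

View pics/m6.png

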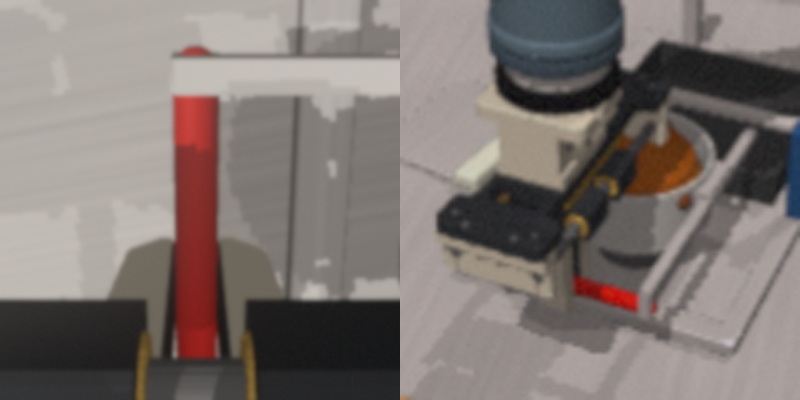

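The bar is held: the opening is 11.4 mm and red shows between the pads. Next I compute the arc.

Run:
```python
import numpy as np
yaw=-.193; u=np.array([-np.sin(yaw),np.cos(yaw)])
R=np.hypot(195,25); a0=np.arctan2(-25,195)
st=[1,2,3,4]+[5]*32+[4,3,2,.7]; st=np.array(st); print(st.sum(),len(st))
th=np.radians(np.r_[0,np.cumsum(st)]); y=R*np.cos(a0+th); z=R*np.sin(a0+th)
P=np.c_[np.outer(y,u),z].round(0); D=np.diff(P,axis=0)
for k in (0,20): print([[0]+[int(v) for v in d]+[0] for d in D[k:k+20]])
print(P[-1]-P[0])
```

```text
179.7 40
[[0, 0, 1, 3, 0], [0, 1, 0, 7, 0], [0, 0, 1, 11, 0], [0, 0, 0, 13, 0], [0, -1, -2, 17, 0], [0, 0, -3, 17, 0], [0, -1, -4, 17, 0], [0, -1, -6, 16, 0], [0, -2, -7, 15, 0], [0, -1, -9, 15, 0], [0, -2, -9, 14, 0], [0, -2, -11, 13, 0], [0, -3, -12, 12, 0], [0, -2, -13, 11, 0], [0, -3, -14, 10, 0], [0, -3, -14, 9, 0], [0, -3, -16, 7, 0], [0, -3, -16, 6, 0], [0, -3, -16, 4, 0], [0, -3, -16, 3, 0]]
[[0, -3, -17, 1, 0], [0, -4, -17, 0, 0], [0, -3, -17, -1, 0], [0, -3, -16, -3, 0], [0, -3, -17, -5, 0], [0, -4, -15, -6, 0], [0, -3, -16, -7, 0], [0, -2, -14, -9, 0], [0, -3, -14, -9, 0], [0, -3, -13, -12, 0], [0, -2, -12, -12, 0], [0, -2, -10, -13, 0], [0, -2, -10, -14, 0], [0, -2, -8, -15, 0], [0, -1, -8, -15, 0], [0, -1, -5, -17, 0], [0, -1, -4, -13, 0], [0, 0, -2, -10, 0], [0, 0, -1, -7, 0], [0, 0, 0, -2, 0]]
[ -74. -382.   51.]
```

>>> send_rows([
  [0,0,0,3,0],
  [0,0,1,7,0],
  [0,0,1,11,0],
  [0,0,0,13,0],
  [0,-1,-2,17,0],
  [0,0,-3,17,0],
])

```text
t: 7.55
eef_pos: [0.5585, 0.1809, 0.0868]
orientation: [0.068, -0.703, 0.07, 0.704]
contact_force: [0.4, -7.5, -5.8]
gripper_width: 0.121
```

Run:
```python
from h import *
f=grab_frame("side")
s,M=pose(); p=s["eef_pos"]; print(s["t"],s["gripper_width"],p,s["contact_force"],s["moment"])
cv2.imwrite("pics/s7.png",cv2.resize(f["color"][140:300,190:370],None,fx=3,fy=3)[:,:,::-1])
```

```text
7.6 0.12342567654625185 [0.55845121 0.18023908 0.08931573] [-3.40869755 -6.52812541 -3.30893204] [-1.04833868  0.59551772  0.00379418]
```

View pics/s7.png

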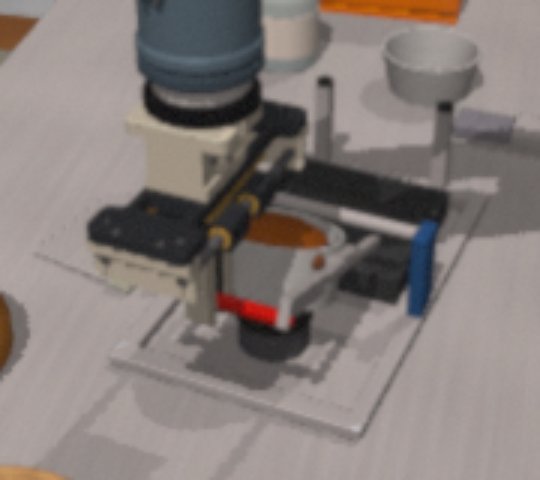

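It lifts properly. I'll continue to the top, shifting about 2 mm toward -y.

>>> send_rows([
  [0,-1,-6,17,0],
  [0,-2,-7,16,0],
  [0,-2,-7,15,0],
  [0,-1,-9,15,0],
  [0,-2,-9,14,0],
  [0,-2,-11,13,0],
  [0,-3,-12,12,0],
  [0,-2,-13,11,0],
  [0,-3,-14,10,0],
  [0,-3,-14,9,0],
  [0,-3,-16,7,0],
  [0,-3,-16,6,0],
  [0,-3,-16,4,0],
  [0,-3,-16,3,0],
])

```text
t: 9.0
eef_pos: [0.5264, 0.017, 0.2411]
orientation: [-0.069, 0.705, -0.068, -0.703]
contact_force: [-0.7, 2.5, 2.5]
gripper_width: 0.124
```

>>> send_rows([
  [0,-3,-17,1,0],
  [0,-4,-17,0,0],
  [0,-3,-17,-1,0],
  [0,-3,-16,-3,0],
  [0,-3,-17,-5,0],
  [0,-4,-15,-6,0],
  [0,-3,-16,-7,0],
  [0,-2,-14,-9,0],
  [0,-3,-14,-9,0],
  [0,-3,-13,-12,0],
  [0,-2,-12,-12,0],
  [0,-2,-10,-13,0],
])

```text
t: 10.2
eef_pos: [0.4905, -0.1631, 0.1617]
orientation: [0.069, -0.703, 0.069, 0.704]
contact_force: [-1.5, 1.3, -1.2]
gripper_width: 0.123
```

Run:
```python
from h import *
f=grab_frame("side")
s,M=pose(); p=s["eef_pos"]; print(s["t"],s["gripper_width"],p,s["contact_force"],s["moment"],s["q"].round(2))
cv2.imwrite("pics/s8.png",cv2.resize(f["color"][120:300,190:370],None,fx=3,fy=3)[:,:,::-1])
```

```text
10.25 0.12289722798508598 [ 0.49012765 -0.16445242  0.15973275] [ 0.21841714 -4.29388997 -2.09366031] [-0.4024725  -0.00096343  0.0620118 ] [-0.54  0.23  1.66 -0.    1.25  1.23]
```

View pics/s8.png

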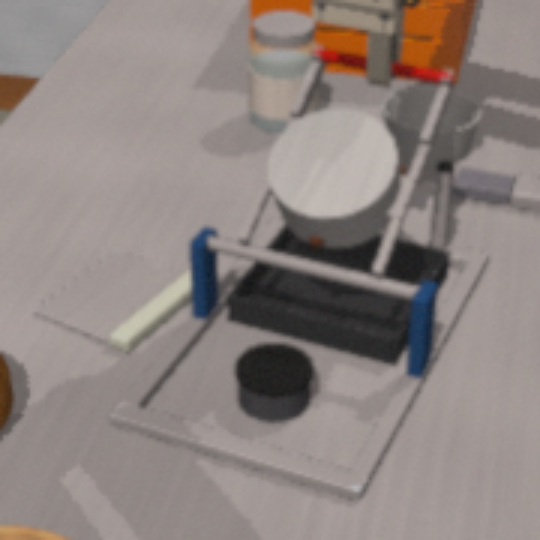

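>>> send_rows([
  [0,-2,-10,-14,0],
  [0,-2,-8,-15,0],
  [0,-1,-7,-15,0],
  [0,-1,-5,-15,0],
  [0,-1,-4,-12,0],
  [0,0,-2,-9,0],
  [0,0,-1,-7,0],
  [0,0,0,-3,0],
  [0,0,0,0,0],
  [0,0,0,0,0],
  [0,0,0,0,0],
  [0,0,0,0,0],
])

```text
t: 11.45
eef_pos: [0.4836, -0.1987, 0.0732]
orientation: [0.069, -0.703, 0.069, 0.704]
contact_force: [-3.8, 4.0, 0.8]
gripper_width: 0.126
```

Run:
```python
from h import *
f=grab_frame("side")
s,M=pose(); p=s["eef_pos"]; print(s["t"],s["gripper_width"],p,s["contact_force"],s["moment"],s["q"].round(2))
cv2.imwrite("pics/s9.png",cv2.resize(f["color"][120:300,190:370],None,fx=3,fy=3)[:,:,::-1])
```

```text
11.5 0.1218680458228908 [ 0.4836204  -0.19864616  0.07321761] [-4.89252759  3.65872049  2.12653756] [0.69337781 0.68464717 0.06130197] [-0.6   0.32  1.76 -0.    1.06  1.16]
```

View pics/s9.png

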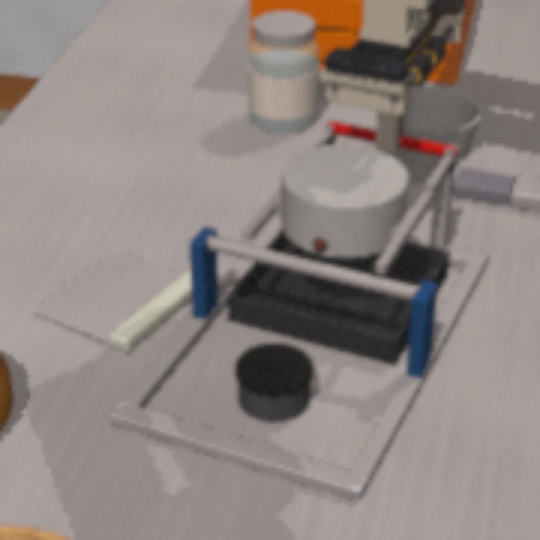

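The tin is upside down on its rest at t=11.5. The tray at crop (330,300) shows no loaf, so it is still in the tin. I'll settle fully, then lift about 55 mm and release.

>>> send_rows([
  [0,0,0,-3,0],
  [0,0,0,0,0],
  [0,0,0,0,0],
  [0,0,0,0,0],
  [0,0,0,5,0],
  [0,0,2,10,0],
  [0,0,2,12,0],
  [0,1,3,12,0],
  [0,1,3,12,0],
  [0,1,3,7,0],
  [0,0,1,2,0],
  [0,0,0,0,0],
  [0,0,0,0,0],
  [65,0,0,0,0],
  [65,0,0,0,0],
  [65,0,0,0,0],
  [65,0,0,0,0],
  [65,0,0,0,0],
  [65,0,0,0,0],
])

```text
t: 13.4
eef_pos: [0.4872, -0.1853, 0.1302]
orientation: [-0.069, 0.704, -0.069, -0.704]
contact_force: [0.6, 0.6, 0.6]
gripper_width: 0.587
```

Run:
```python
from h import *
fs={n:grab_frame(n) for n in("side","scene")}
s,M=pose(); p=s["eef_pos"]; print(s["t"],s["gripper_width"],p,s["contact_force"])
a=cv2.resize(fs["side"]["color"][120:300,190:370],(400,400)); b=cv2.resize(fs["scene"]["color"][140:300,190:350],(400,400))
cv2.imwrite("pics/s10.png",np.hstack([a,b])[:,:,::-1])
```

```text
13.5 0.6362392499017372 [ 0.48709336 -0.18519     0.13002956] [0.14769386 0.59646154 0.01962451]
```

View pics/s10.png

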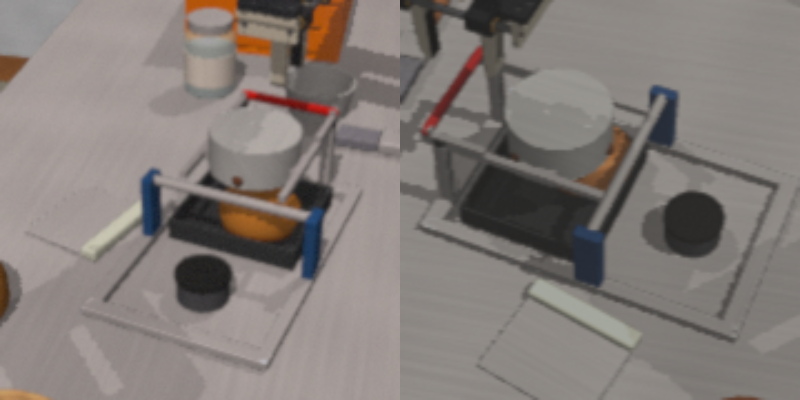

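The loaf came out on the first knock; it shows orange in the tray at side crop (260,215). I want to know whether it lies flat inside the tray or leans on a wall.

Run:
```python
from h import *
fs={n:grab_frame(n) for n in("side","scene")}
t=np.linspace(0,2*np.pi,60)
out=[]
for n,f in fs.items():
    m=[d for d in trace("tray",f)]; print(n,[(d["confidence"],(np.array(d["bbox"])*[560,420,560,420]).round().tolist()) for d in m])
    l=trace("loaf",f); print([(d["confidence"],(np.array(d["bbox"])*[560,420,560,420]).round().tolist()) for d in l])
    u,v,w,k=(250,170,110,5) if n=="side" else (200,160,110,5)
    im=cv2.resize(f["color"][v:v+w,u:u+w],None,fx=k,fy=k,interpolation=2)[:,:,::-1].copy()
    out.append(im.copy())
    f0=f
    cv2.imwrite(f"pics/z_{n}.png",im)
```

```text
side [(0.94, [268.0, 197.0, 340.0, 239.0]), (0.74, [341.0, 176.0, 402.0, 196.0])]
[(0.86, [300.0, 304.0, 333.0, 335.0]), (0.81, [293.0, 203.0, 326.0, 231.0]), (0.59, [136.0, 225.0, 193.0, 277.0])]
scene [(0.85, [212.0, 195.0, 290.0, 245.0]), (0.62, [198.0, 160.0, 295.0, 232.0])]
[(0.78, [256.0, 193.0, 281.0, 218.0]), (0.73, [376.0, 199.0, 404.0, 219.0]), (0.69, [300.0, 297.0, 355.0, 361.0])]
```

View pics/z_side.png

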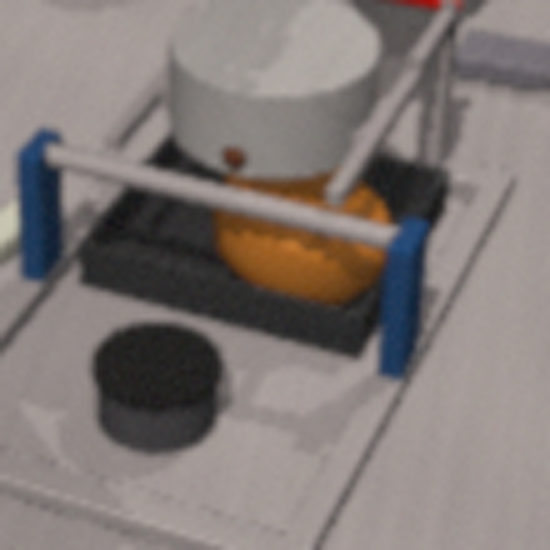

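View pics/z_scene.png

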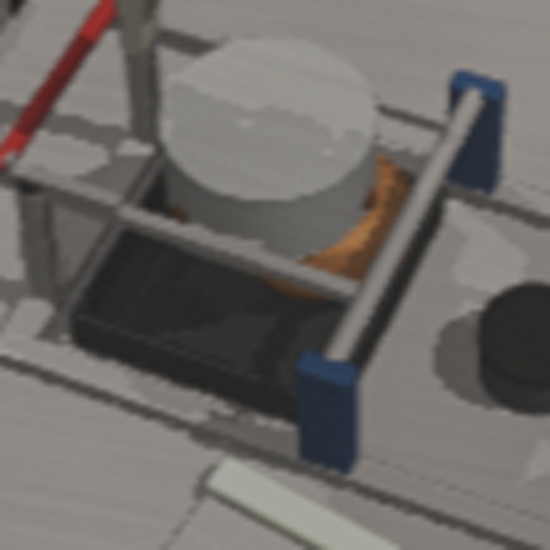

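Run:
```python
from h import *
t=np.linspace(0,2*np.pi,60)
X=(.5222,-.0074,-.193)
for n in("side","scene"):
    f=grab_frame(n)
    u,v,w,k=(250,170,110,5) if n=="side" else (200,160,110,5)
    im=cv2.resize(f["color"][v:v+w,u:u+w],None,fx=k,fy=k,interpolation=2)[:,:,::-1].copy()
    def dr(P,c):
        q=((proj(f,S2W(P,*X))-[u-.5,v-.5])*k).astype(np.int32); cv2.polylines(im,[q],True,c,1)
    ty=-.09
    for z,c in((0,(0,255,255)),(.028,(0,255,0))):
        dr([[-.08,ty-.075,z],[.08,ty-.075,z],[.08,ty+.075,z],[-.08,ty+.075,z]],c)
    for z in(.006,.03,.054): dr(np.c_[-.025+.0485*np.cos(t),ty+.02+.0485*np.sin(t),0*t+z],(255,0,255))
    cv2.imwrite(f"pics/y_{n}.png",im)
a=cv2.imread("pics/y_side.png");b=cv2.imread("pics/y_scene.png");cv2.imwrite("pics/y.png",np.hstack([cv2.resize(a,(400,400)),cv2.resize(b,(400,400))]))
```

```text
(no output)
```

View pics/y.png

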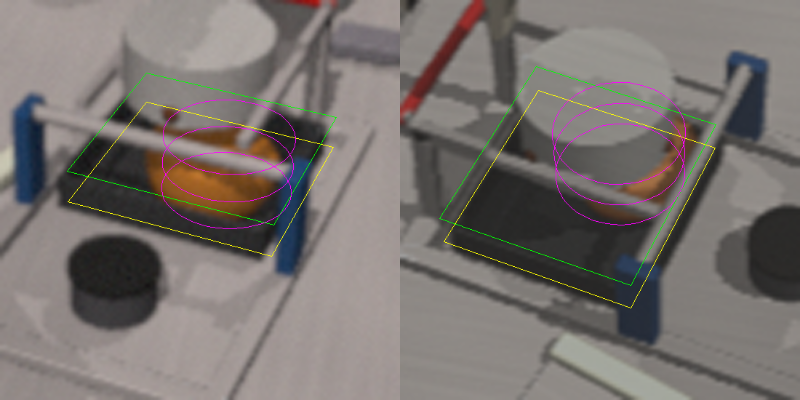

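The silhouette is consistent with the loaf lying in the tray, about 15 mm off centre and against the +y wall. I'll regrip the bar, lift slowly to about 2.6 rad, and check again before going past 2.4 rad.

>>> send_rows([
  [65,-1,-5,0,0],
  [65,-1,-6,-8,0],
  [65,-1,-3,-16,0],
  [65,0,0,-18,0],
  [65,0,0,-13,0],
  [65,0,0,-4,0],
  [65,0,0,0,0],
  [0,0,0,0,0],
  [0,0,0,0,0],
  [0,0,0,0,0],
  [0,0,0,0,0],
  [0,0,0,0,0],
  [0,0,0,0,0],
  [0,0,0,0,0],
  [0,0,0,0,0],
  [0,0,0,0,0],
], newtons=15)

```text
t: 15.5
eef_pos: [0.4841, -0.1987, 0.071]
orientation: [-0.069, 0.704, -0.069, -0.704]
contact_force: [-0.6, 2.3, 1.5]
gripper_width: 0.123
```

Run:
```python
from h import *
s,M=pose(); p=s["eef_pos"]; print(s["t"],s["gripper_width"],p,s["contact_force"])
yaw=-.193; u=np.array([-np.sin(yaw),np.cos(yaw)])
R=np.hypot(195,25); a0=np.arctan2(-25,195)
st=np.array([1,2,3,4]+[5]*32+[4,3,1.5,1,.5]); print(st.sum(),len(st))
th=np.radians(180-np.r_[0,np.cumsum(st)]); y=R*np.cos(a0+th); z=R*np.sin(a0+th)
P=np.c_[np.outer(y,u),z].round(0); D=np.diff(P,axis=0)
for a,b in((0,8),(8,24),(24,41)): print([[0]+[int(v) for v in d]+[0] for d in D[a:b]])
```

```text
15.5 0.12274476912698176 [ 0.48413986 -0.19873204  0.0710041 ] [-0.6474015   2.34814418  1.47662354]
180.0 41
[[0, 0, 0, 3, 0], [0, 0, 1, 7, 0], [0, 0, 2, 10, 0], [0, 1, 4, 13, 0], [0, 1, 5, 17, 0], [0, 1, 8, 15, 0], [0, 2, 8, 15, 0], [0, 2, 10, 14, 0]]
[[0, 2, 10, 13, 0], [0, 2, 12, 12, 0], [0, 3, 13, 12, 0], [0, 3, 14, 9, 0], [0, 2, 14, 9, 0], [0, 3, 16, 7, 0], [0, 4, 15, 6, 0], [0, 3, 17, 5, 0], [0, 3, 16, 3, 0], [0, 3, 17, 1, 0], [0, 4, 17, 0, 0], [0, 3, 17, -1, 0], [0, 3, 16, -3, 0], [0, 3, 16, -4, 0], [0, 3, 16, -6, 0], [0, 3, 16, -7, 0]]
[[0, 3, 14, -9, 0], [0, 3, 14, -10, 0], [0, 2, 13, -11, 0], [0, 3, 12, -12, 0], [0, 2, 11, -13, 0], [0, 2, 9, -14, 0], [0, 1, 9, -15, 0], [0, 2, 7, -15, 0], [0, 1, 6, -16, 0], [0, 1, 4, -17, 0], [0, 0, 3, -17, 0], [0, 1, 2, -17, 0], [0, 0, 0, -13, 0], [0, 0, -1, -11, 0], [0, 0, 0, -5, 0], [0, -1, 0, -3, 0], [0, 0, -1, -2, 0]]
```

Gripped. I'll lift about 30° (to 2.6 rad) and look.

>>> send_rows([
  [0,0,0,3,0],
  [0,0,1,7,0],
  [0,0,2,10,0],
  [0,1,4,13,0],
  [0,1,5,17,0],
  [0,1,8,15,0],
  [0,2,8,15,0],
  [0,0,0,0,0],
  [0,0,0,0,0],
])

```text
t: 16.4
eef_pos: [0.4893, -0.1712, 0.1513]
orientation: [-0.068, 0.704, -0.069, -0.703]
contact_force: [1.2, 0.6, -2.8]
gripper_width: 0.12
```

Run:
```python
from h import *
fs={n:grab_frame(n) for n in("side","scene")}
s,M=pose(); p=s["eef_pos"]; print(s["t"],s["gripper_width"],p,s["contact_force"])
a=cv2.resize(fs["side"]["color"][150:290,230:370],(400,400),interpolation=2); b=cv2.resize(fs["scene"]["color"][140:280,190:330],(400,400),interpolation=2)
cv2.imwrite("pics/s11.png",np.hstack([a,b])[:,:,::-1])
```

```text
16.5 0.12384572066290842 [ 0.48916377 -0.17149614  0.15072051] [ 1.98426972 -0.10973839 -1.61144775]
```

View pics/s11.png

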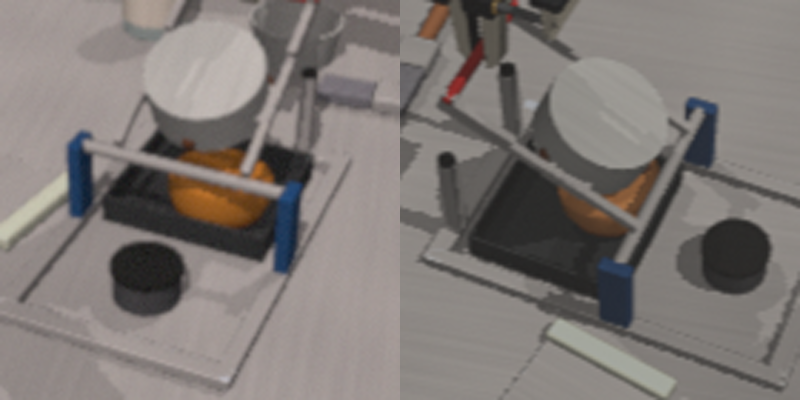

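The loaf is inside the tray walls and clear of the tin. Next I swing the tin back slowly.

>>> send_rows([
  [0,2,10,14,0],
  [0,2,10,13,0],
  [0,2,12,12,0],
  [0,3,13,12,0],
  [0,3,14,9,0],
  [0,2,14,9,0],
  [0,3,16,7,0],
  [0,4,15,6,0],
  [0,3,17,5,0],
  [0,3,16,3,0],
  [0,3,17,1,0],
  [0,4,17,0,0],
  [0,3,17,-1,0],
  [0,3,16,-3,0],
  [0,3,16,-4,0],
  [0,3,16,-6,0],
  [0,3,16,-7,0],
])

```text
t: 18.2
eef_pos: [0.5387, 0.0826, 0.2215]
orientation: [-0.069, 0.704, -0.068, -0.703]
contact_force: [4.8, -3.1, -3.8]
gripper_width: 0.122
```

>>> send_rows([
  [0,3,14,-9,0],
  [0,3,14,-10,0],
  [0,2,13,-11,0],
  [0,3,12,-12,0],
  [0,2,11,-13,0],
  [0,2,9,-14,0],
  [0,1,9,-15,0],
  [0,2,7,-15,0],
  [0,1,6,-16,0],
  [0,1,4,-17,0],
  [0,0,3,-15,0],
  [0,1,2,-12,0],
  [0,0,1,-8,0],
  [0,0,0,-4,0],
  [0,0,0,0,0],
  [0,0,0,0,0],
])

```text
t: 19.8
eef_pos: [0.5587, 0.1856, 0.0501]
orientation: [0.069, -0.703, 0.069, 0.704]
contact_force: [0.7, -0.3, -1.9]
gripper_width: 0.122
```

Run:
```python
from h import *
fs={n:grab_frame(n) for n in("side","scene")}
s,M=pose(); p=s["eef_pos"]; print(s["t"],s["gripper_width"],p,s["contact_force"])
a=cv2.resize(fs["side"]["color"][150:310,220:380],(400,400),interpolation=2); b=cv2.resize(fs["scene"]["color"][140:300,190:350],(400,400),interpolation=2)
cv2.imwrite("pics/s12.png",np.hstack([a,b])[:,:,::-1])
```

```text
19.9 0.12421015878429566 [0.55866104 0.18560735 0.05025272] [ 0.30435928 -0.79921475 -1.85162102]
```

View pics/s12.png

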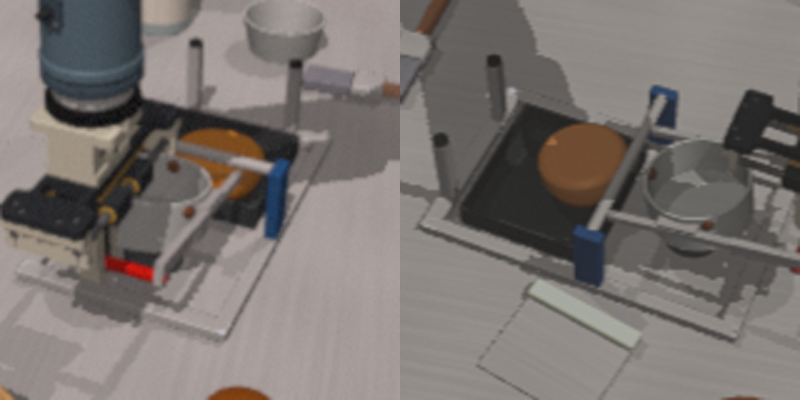

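The loaf lies flat in the tray with its flat underside up. The tin still has about 30 mm to go, so I'll lower it gently.

>>> send_rows([
  [0,0,0,-5,0],
  [0,0,0,-7,0],
  [0,0,0,-7,0],
  [0,0,-1,-5,0],
  [0,0,0,-3,0],
  [0,0,0,-2,0],
  [0,0,0,-1,0],
  [0,0,0,0,0],
  [0,0,0,0,0],
])

```text
t: 20.8
eef_pos: [0.5584, 0.1842, 0.0197]
orientation: [0.068, -0.703, 0.069, 0.704]
contact_force: [-2.9, -4.7, -1.9]
gripper_width: 0.123
```

Run:
```python
from h import *
s,M=pose(); p=s["eef_pos"]; print(s["t"],s["gripper_width"],p,s["contact_force"])
```

```text
20.8 0.12303894696757783 [0.55844076 0.18421843 0.0197176 ] [-2.88406    -4.71245684 -1.87209507]
```

>>> send_rows([
  [0,0,0,-1,0],
  [0,0,0,-1,0],
  [0,0,0,0,0],
  [20,0,0,0,0],
  [50,0,0,0,0],
  [50,0,0,0,0],
  [50,0,0,0,0],
  [50,0,0,0,0],
  [50,0,0,0,0],
  [50,0,0,10,0],
  [50,0,0,25,0],
  [50,0,0,40,0],
  [50,0,0,40,0],
  [50,0,0,40,0],
  [50,0,0,25,0],
  [50,0,0,10,0],
  [50,0,0,0,0],
  [50,0,0,0,0],
])

```text
t: 22.6
eef_pos: [0.5583, 0.1848, 0.2066]
orientation: [0.069, -0.703, 0.069, 0.704]
contact_force: [-0.7, -0.2, -0.0]
gripper_width: 0.5
```

Run:
```python
from h import *
fs={n:grab_frame(n) for n in("side","scene")}
s,M=pose(); p=s["eef_pos"]; print(s["t"],s["gripper_width"],p,s["contact_force"])
for n,f in fs.items():
    e=ends(red(f)); print(n,[q.round(1) for q in e[:3]])
    cv2.imwrite(f"pics/e_{n}.png",f["color"][:,:,::-1])
a=cv2.resize(fs["side"]["color"][150:310,220:380],(400,400),interpolation=2); b=cv2.resize(fs["scene"]["color"][140:300,210:370],(400,400),interpolation=2)
cv2.imwrite("pics/s13.png",np.hstack([a,b])[:,:,::-1])
```

```text
22.7 0.49799170043407137 [0.55791126 0.1847694  0.2058183 ] [ 0.55649718 -0.26726067  0.53955966]
side [array([258.4, 263.8]), array([236.3, 256.9]), array([279.8, 270.5])]
scene [array([354.3, 232.2]), array([359.7, 218.1]), array([348.6, 247. ])]
```

View pics/s13.png

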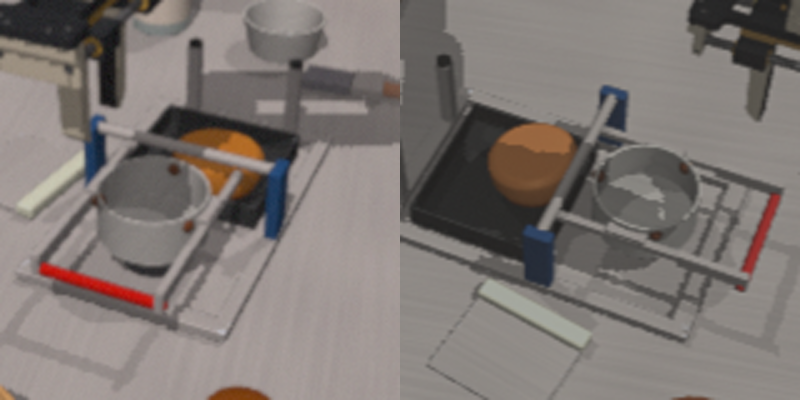

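View pics/e_scene.png

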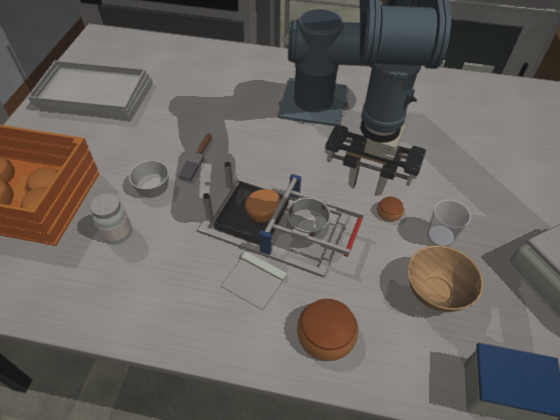

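The bar is back at its starting pixels and the other objects look unmoved. Last check is the loaf's offset in the tray and whether it is still.

Run:
```python
from h import *
old=cv2.imread("pics/scene0.png")
for k in range(2):
  for n in("scene","side"):
    f=grab_frame(n)
    for d in look_for("loaf",f):
        b=np.array(d["bbox"])*[560,420,560,420]; c=[(b[0]+b[2])/2,(b[1]+b[3])/2]
        if 240<c[0]<330 and c[1]<240:
            W=onz(f,[c],.03)[0]; dx=W[:2]-[.5222,-.0074]; a=-.193
            print(n,d["confidence"],b.round(1),"stand xy",(np.cos(a)*dx[0]+np.sin(a)*dx[1]).round(3),(-np.sin(a)*dx[0]+np.cos(a)*dx[1]).round(3))
    if n=="scene":
        print("tray",[(np.array(d["bbox"])*[560,420,560,420]).round(1).tolist() for d in look_for("tray",f)])
        D=cv2.absdiff(f["color"][:,:,::-1],old).max(2); D[:150,320:]=0
        print("changed px near table others:",(D[250:,:]>60).sum(),(D[:,:200]>60).sum())
```

```text
scene 0.83 [246.6 189.9 282.3 220.5] stand xy -0.018 -0.054
tray [[212.2, 182.5, 288.8, 244.2]]
changed px near table others: 0 760
side 0.69 [295.7 200.7 322.7 226.8] stand xy -0.017 -0.069
scene 0.7 [246.  191.9 282.  221.3] stand xy -0.013 -0.053
tray [[213.4, 182.7, 288.6, 244.7]]
changed px near table others: 0 757
side 0.89 [291.4 199.5 323.2 229.1] stand xy -0.013 -0.065
```

```bash
python3 -c "
from plant import *
print(r.sense()['t'],r.sense()['contact_force']); print(sign_off())"
```

```text
23.2 [0.74881047 0.11684674 0.6383139 ]
the job is handed in; nothing more can be done
None
```

The job is handed in at about 23 s of the 67 s allowed, and every step of the task appears to be done; sign-off gave no verdict.

**What I did:** I gripped the red bar and eased the tin over slowly. One lift of about 55 mm and a drop knocked the loaf into the tray. I then swung the empty tin back, set it down gently and backed the gripper off.

**Last checks:**
- **Tin:** the bar is back at its starting pixels to within about 0.3 px, so the tin is on its own rest.
- **Loaf:** it lies in the tray with its flat side up. It is roughly 20 mm (tray x) and 20–35 mm (tray y) off the tray's middle, within the 60 mm limit. The two cameras disagreed by about 12–15 mm in y. Repeat looks agreed within about 5 mm, so it is not visibly moving.
- **Tray:** its outline in the scene view is where it started, within 1–3 px.
- **Other things:** I saw none displaced. The pixel comparison showed no change in the lower part of the scene. It did show about 760 changed pixels at the left, which I put down to the arm and its shadow having left that area and did not check further.
- **Robot:** it touches nothing.

**What went wrong:**
- **First grasp:** it closed on nothing because the fingertips sat about 20 mm higher than the TCP reading. I caught it from the opening width and the pictures, and regripped 23 mm lower.

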